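Fit the keyed anvil into the welding press tray

ROBOT

A 7-joint arm with a two-finger parallel gripper is mounted at the origin on the work surface. World frame = base frame: x ahead of the robot, y to its left, z up, the work surface at z = 0. Lengths are in m, angles in rad, forces in N, time in s.
With the tool pointing down it reaches from about 0.4 to 0.85 m from the base axis. Payload 10.4 kg.
Tool frame: the origin (TCP) lies between the finger pads; the fingertips stand ahead of it and the grasp point (between the pads) lies 6 mm ahead of it (finger_overhang is the z of the fingertips in the tool frame, in m); z points along the fingers, y is the direction in which the jaws open and shut (so a half turn about z gives the same grasp; the last joint's range is limited). The gripper opens to 85 mm and grips with 20 to 120 N. Pads are 22 mm wide; open, the fingers measure 114 mm over their backs; the gripper's body (76 mm by 85 mm) begins 54 mm behind the grasp point. The pads swing forward as they close: fully open they stand 13 mm farther back than shut.
Start: joints at [-1.236, 0.332, -0.065, 1.46, 0.022, 1.35, -0.088], TCP at [0.219, 0.585, 0.256] pointing down, gripper open.
Joint ranges: [-2.6, 2.6], [-0.5, 2.12], [-1.47, 1.34], [0.16, 2.42], [-1.27, 4.41], [0.06, 2.06], [-2.6, 2.6]. Speed limits (rad/s): [2.22, 2.22, 2.79, 2.79, 3.14, 3.14, 3.14].

INTERFACE

Orientations are given as a unit quaternion [x, y, z, w].
In Python, from workcell import * gives the robot as it stands.
- The arm moves only by the shell command python3 -m creep 'ROWS' [FORCE]. ROWS is JSON, a list of rows, each a list of 7 numbers: the turn, a rotation vector about the tool's x, y, z in rad, then the shift along the tool's x, y, z in mm, then the closure in counts, from 0 (fully open) to 255 (shut). In form: [[wx, wy, wz, dx, dy, dz, claw], ...]. A call has 1 to 8 rows; each row shifts and turns the commanded pose from where the row before left it, along the tool's axes as they then stand; what a row does not reach is not made up. A row lasts 1/10 s, in which the tool goes at most 50 mm and 8.59 degrees, less where a joint would pass 70% of its speed; a pose out of reach is approached as far as the arm can. A call is refused whole if a number of a shift passes 50 or a number of a turn 0.15, either way. A call with a gripper value outside its range is refused whole. The fingers move at their own pace and stop on an object; FORCE is the grip in N (left out, the last holds). Time passes only in rows, so rows that do not move let the fingers close. It gives the time, the measured TCP pose, the force and the opening at its end, in the units of the state.
- get_obs(): the state, without advancing time (a new reading comes with each control period).
- camera(name): name is "scene" or "top" or "wrist"; returns (picture, depth): 420x560x3 uint8, blue, green, red; 420x560 float32, m along the optical axis (not along the pixel's ray), 0 where there is no reading.
- camera_model(name): a dict with "camera_matrix" (3x3 intrinsics, pixels), "R" (3x3) and "t" (3): a world point X has camera coordinates R X + t; the wrist camera has in their place "mount" (4x4, takes a point from camera to tool coordinates, whose origin is the TCP and whose axes are the flange's). Camera axes: x right, y down, z forward; pixel columns grow to the right and rows downward; lengths in m; the calibration is good to about 2 mm. A picture is of the moment at which its call begins: read the wrist's pose just before it. camera_model takes no time and is no camera call.
- hand_in(): hands the job in, once; it reports no verdict.
The state is a dict: "clock": time; "joint_pos": joint angles; "joint_velocities": joint speeds; "tau": joint torques, N m; "position": TCP position; "ee_rot": TCP orientation; "ft_force": force on the tool from outside, world axes, zero at the start; "torque": the same for the moment, N m; "grip_width": opening from 0.0 (shut) to 1.0 (fully open).
Only numpy, scipy, OpenCV 4.12 (cv2) and the standard library are available. Lean on these libraries where they do the work, as an engineer would, in place of code of your own. Each camera call takes 0.05 s, during which the arm holds its last target.

TASK

Set the bench welding press up for its next job: pull the press's sliding tray out to its stop by the bar handle, then take the anvil with the round, flat-topped head out of the rack and put its keyed shank down into the hub on the tray, turning it until the key slips into the keyway, and push on against the lift-out spring until its flange sits flat on the hub. Finish while still gripping the anvil and pressing it fully home, so that the clamp screw can be tightened while you hold it. Leave the tray out and all other tools and things on the bench where they are.

Things in the scene. Friction and masses are not known exactly. Their poses are not given: they have to be found in the camera images.
- tray (a joint): sliding tray of the press (aluminium plate 240 x 150 x 12 mm, top 48 mm above the bench): metres pulled out from under the welding head; 0 fully in, 0.170 out at its stop; it starts nearly in. It stays where it is left (about 4 N of friction). The welding head overhangs the hub while the tray is in.
- tray_handle (a point): middle of the bar of the tray's handle: a round steel bar 12 mm thick and 100 mm long, lying level along the tray's y axis, 40 mm above the tray (bar axis 88 mm above the bench), with free room under it and on both sides. The tray is pulled out along this frame's -x (level; roughly the world's +y).
- hub_mouth (a point): centre of the bore's mouth on the flat top face of the hub (steel, 60 mm diameter, top 40 mm above the tray, 88 mm above the bench). Moves with the tray, 170 mm behind the handle; z up, x and y are the tray's and do NOT turn with the hub. Round bore 22 mm diameter with one keyway, a slot 10.5 mm wide, full depth, reaching 16.5 mm from the axis, seen from above as a notch.
- hub_foot (a point): centre of the bore's foot, 40 mm below the mouth, same axes. The keyway's direction is not reported: anywhere within 0.72 rad either side of this frame's +y; see it, or find it by turning the anvil under light pressure (hub turns only stiffly, 0.6 N m). A spring plunger in the bore meets a shank 30 mm in; it takes 10 N, rising to 16 N when home at 36 mm. Let go, the anvil is lifted 6 mm.
- anvil_grip (a point): centre of the head of the keyed anvil (steel, about 0.5 kg), upright in one of the three holes of the tool rack (top 60 mm above the bench, holes 95 mm apart; this point is 90 mm above the bench there). Head: round cylinder 36 mm diameter, 48 mm tall, flat studded top. z up along the axis; +x points over the key. Neighbours have a rectangular bar head and a low dome head.
- anvil_seat (a point): centre of the underside of the anvil's flange, 30 mm below the head's centre, same axes. Flange 48 mm diameter, 6 mm thick, directly under the head, with an 8 mm wide index lug on its rim over the key (+x). Fully home, this point meets the hub's mouth.
- anvil_tip (a point): lower end of the anvil's shank, 36 mm below the flange's underside, same axes. Shank 20 mm diameter, last 6 mm tapered to 14 mm. Key on its +x side: 8 mm wide, reaching 15 mm from the axis, from the flange 22 mm down, with a round lower end. So the first 14 mm of shank enter the bore at any angle, then the key meets the hub's face unless over the keyway.
- bar_anvil: other tool in the rack, not to be moved: rectangular bar head 16 x 50 x 40 mm on the same 48 mm flange; origin at the underside of its flange.
- dome_anvil: other tool in the rack, not to be moved: low dome head 42 mm diameter, 26 mm tall, on the same flange; origin at the underside of its flange.
- cup_former: aluminium cup-shaped former on the bench, 124 mm diameter, 60 mm tall, not to be moved; origin at the centre of its underside.
- driver: screwdriver lying on the bench, not to be moved.
- spanner: spanner lying on the bench, not to be moved.
- oiler: small plastic bottle, 44 mm diameter, 110 mm tall, standing on the bench, not to be moved; origin at the centre of its underside.
- collar: steel ring 38 mm diameter, 14 mm tall on the bench, not to be moved; origin at the centre of its underside.
There are look-alikes about, which are no part of the job. What is shaped like the part that bears anvil_grip but purple or red is not meant.

How it is judged:
By the outcome, as a careful person would: the job done as asked, in the order asked, and still so for the second after the job is handed in, while the arm keeps its last pose, push and grip.
It also fails if it takes over 72 s, if anything falls off the work surface, if the arm or the gripper's body presses on something with over 40 N, if the wrist force passes 120 N, or if a joint passes its speed limit or range.

## Working session

There is one attempt and no reset: what is moved stays moved. The work goes in short steps, Python scripts to look and compute and a shell command to move; the robot and the scene stay as the last step left them, time stands still between calls to the robot, and variables do not carry over. Pictures are saved under pics/ and viewed, and the job is handed in when it is done.

```bash
ls; mkdir -p pics
cat > h.py <<'E'
from workcell import *
import numpy as np, cv2
from scipy.spatial.transform import Rotation as Ro
def model(n,obs=None):
    m=camera_model(n); K=np.array(m["camera_matrix"])
    if n=="wrist":
        M=np.array(m["mount"]); T=np.eye(4); T[:3,:3]=Ro.from_quat(obs["ee_rot"]).as_matrix(); T[:3,3]=obs["position"]
        W=T@M; return K,W[:3,:3],W[:3,3]
    R=np.array(m["R"]);t=np.array(m["t"]); return K,R.T,-R.T@t
def shot(n,f):
    o=get_obs(); im,d=camera(n); cv2.imwrite(f"pics/{f}.png",im); K,R,c=model(n,o); np.savez(f"pics/{f}.npz",im=im,d=d,K=K,R=R,c=c); return im,d,K,R,c
def load(f):
    z=np.load(f"pics/{f}.npz"); return z["im"],z["d"],z["K"],z["R"],z["c"]
def ray(s,u,v,z):
    K,R,c=s[2:]; r=R@np.linalg.solve(K,[u,v,1]); return c+r*(z-c[2])/r[2]
def pt(s,u,v):
    K,R,c=s[2:]; return c+R@np.linalg.solve(K,[u,v,1])*s[1][int(v),int(u)]
def cloud(s):
    im,d,K,R,c=s; v,u=np.mgrid[:d.shape[0],:d.shape[1]]
    P=np.stack([u,v,np.ones_like(u)],-1)@np.linalg.inv(K).T*d[...,None]
    return P@R.T+c
def proj(s,X):
    K,R,c=s[2:]; p=K@(R.T@(np.array(X)-c)); return p[:2]/p[2]
E
python3 - <<'E'
from h import *
o=get_obs(); print({k:np.round(v,3) for k,v in o.items()})
for n in ("scene","top","wrist"): s=shot(n,n+"0"); print(n,s[4],s[3][:,2])
try: print(finger_overhang)
except Exception as e: print(e)
E
```

```text
pics
{'clock': np.float64(0.0), 'joint_pos': array([-1.236,  0.333, -0.065,  1.461,  0.022,  1.35 , -0.089]), 'joint_velocities': array([ 0.   , -0.001,  0.   ,  0.001,  0.001, -0.001,  0.001]), 'tau': array([-1.0000e-03, -6.2545e+01,  4.9000e-02, -3.9161e+01,  1.6000e-02,
        1.0000e-02,  0.0000e+00]), 'position': array([0.219, 0.585, 0.256]), 'ee_rot': array([ 0.178,  0.984, -0.001, -0.   ]), 'ft_force': array([0.642, 1.087, 0.484]), 'torque': array([0.034, 0.02 , 0.007]), 'grip_width': np.float64(0.997)}
scene [1.11192608 0.56672575 0.83548133] [-0.51666933 -0.48726699 -0.70400546]
top [0.37934606 0.02848443 1.07567135] [ 0.17833324 -0.00475774 -0.98395865]
wrist [0.14355124 0.6125029  0.37377354] [ 0.29344737 -0.11137418 -0.94946534]
0.025
```

View pics/scene0.png

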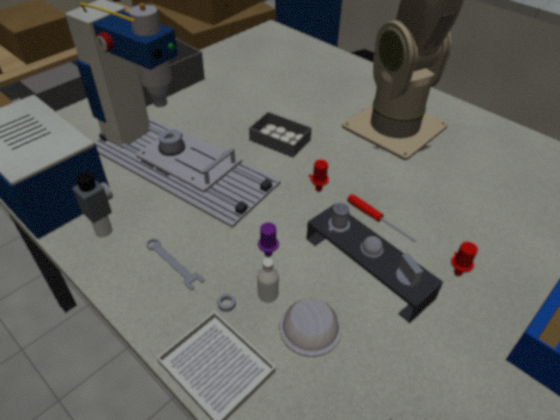

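View pics/top0.png

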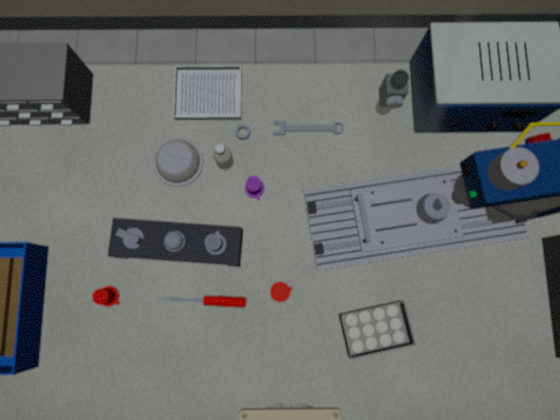

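View pics/wrist0.png

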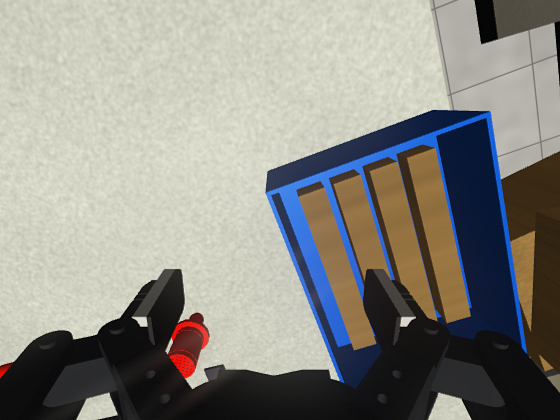

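The scene view shows the press (hub ~171,140, handle ~218,165) and the rack with heads at (340,213), (372,245) and (410,265). Top view: hub (433,207), handle bar (362,218), rack heads (215,241), (174,240), (129,237). Next I'll enlarge these and measure them.

Run:
```python
from h import *
s=load("top0")
a=cv2.resize(s[0][190:280,100:250],None,fx=5,fy=5,interpolation=cv2.INTER_CUBIC)
cv2.imwrite("pics/rack_t.png",a)
b=cv2.resize(s[0][160:280,300:480],None,fx=4.4,fy=4.4,interpolation=cv2.INTER_CUBIC);cv2.imwrite("pics/tray_t.png",b)
s2=load("scene0")
c=cv2.resize(s2[0][190:320,290:450],None,fx=4.5,fy=4.5,interpolation=cv2.INTER_CUBIC);cv2.imwrite("pics/rack_s.png",c)
P=cloud(s)
for n,u,v in [("hub",433,207),("hub",425,210),("bar",362,218),("bar",358,200),("bar",368,238),("head",215,240),("dome",174,240),("rack",150,255),("plate",400,225),("purple",254,185),("red",280,290)]:
    print(n,P[v,u].round(4))
```

```text
hub [ 0.5654 -0.3401  0.058 ]
hub [ 0.5537 -0.3117  0.0847]
bar [ 0.5356 -0.1666  0.0896]
bar [ 0.5767 -0.159   0.0908]
bar [ 0.4898 -0.1774  0.093 ]
head [0.4856 0.1603 0.1142]
dome [0.489  0.2552 0.0892]
rack [0.4582 0.315  0.0615]
plate [ 0.525  -0.2634  0.0475]
purple [0.6135 0.0768 0.0902]
red [0.3774 0.0196 0.0902]
```

View pics/rack_t.png

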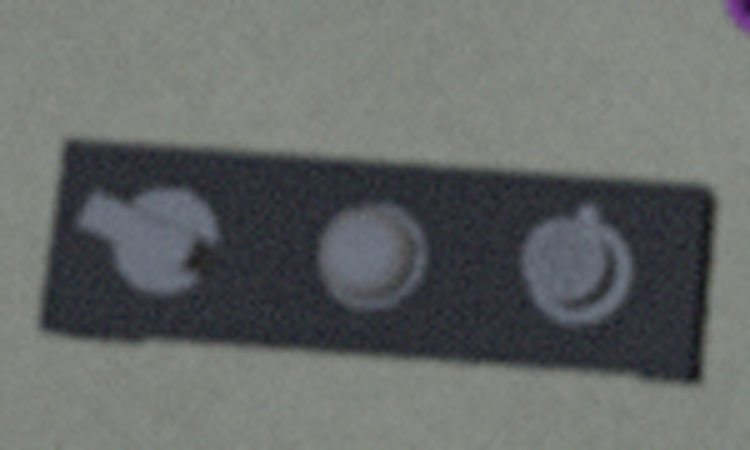

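View pics/tray_t.png

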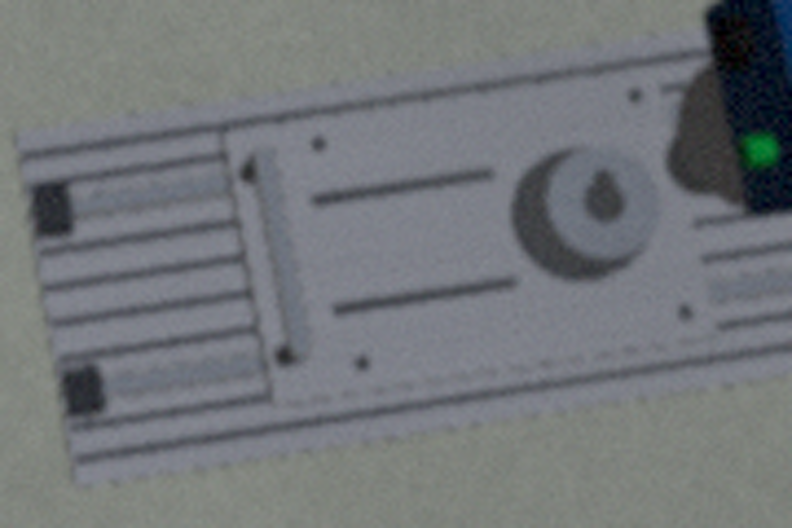

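View pics/rack_s.png

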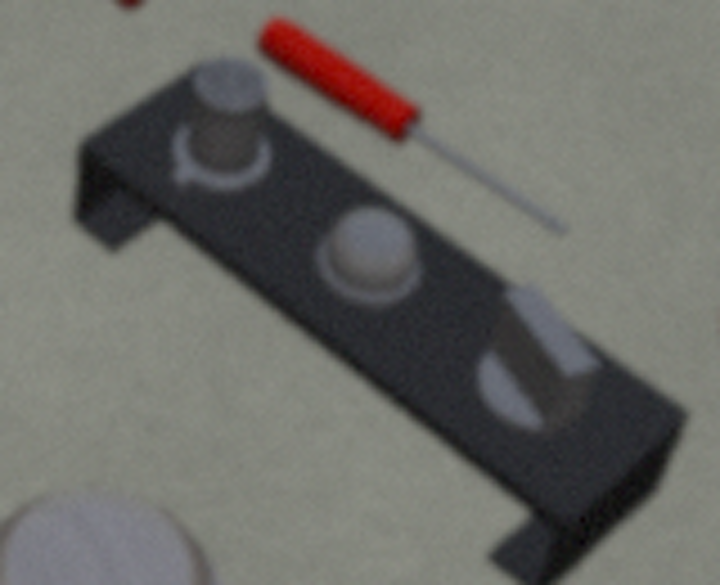

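Run:
```python
from h import *
s=load("top0"); P=cloud(s); v,u=np.mgrid[:420,:560]
# bar: z>0.08 in region of bar
m=(P[...,2]>0.078)&(P[...,2]<0.1)&(u>345)&(u<380)&(v>180)&(v<255)
q=P[m]; print("bar",m.sum(),q.mean(0),q.min(0),q.max(0))
c=q.mean(0); w,V=np.linalg.eigh(np.cov((q-c)[:,:2].T)); print(V[:,1],np.degrees(np.arctan2(V[1,1],V[0,1])), np.ptp((q-c)[:,:2]@V[:,1]))
e=(q-c)[:,:2]@V[:,1]; print("mid",c[:2]+V[:,1]*(e.max()+e.min())/2)
# hub top
m=(abs(P[...,2]-0.088)<0.006)&(u>410)&(u<460)&(v>185)&(v<230)
print("hub",m.sum(),P[m].mean(0)); (x,y),r=cv2.minEnclosingCircle(P[m][:,:2].astype(np.float32)); print(x,y,r)
m=(P[...,2]>0.103)&(u>195)&(u<240)&(v>220)&(v<265)
print("head",m.sum(),P[m].mean(0)); (x,y),r=cv2.minEnclosingCircle(P[m][:,:2].astype(np.float32)); print(x,y,r)
m=(P[...,2]>0.05)&(P[...,2]<0.08)&(u>95)&(u<250)&(v>205)&(v<270)
print("rack",cv2.minAreaRect(P[m][:,:2].astype(np.float32)))
```

```text
bar 266 [ 0.53795429 -0.16979003  0.09138759] [ 0.48397137 -0.18351315  0.0794884 ] [ 0.59327419 -0.15692757  0.09750654]
[-0.98912207 -0.147097  ] -171.54126917435266 0.11083929794932361
mid [ 0.53869007 -0.16968061]
hub 462 [ 0.56329751 -0.33767016  0.08697215]
0.5644779801368713 -0.338059663772583 0.030304700136184692
head 227 [0.47930478 0.16093164 0.14282472]
0.43485063314437866 0.10548695921897888 0.0950217917561531
rack ((0.4908992648124695, 0.26102006435394287), (0.3011251986026764, 0.09057574719190598), 85.39093780517578)
```

```bash
cat >> h.py <<'E'
def togo(p=None,yaw=None):
    """print remaining shift in tool axes (mm) and turn about tool z (rad) for TCP target p and tool-y world angle yaw"""
    o=get_obs(); R=Ro.from_quat(o["ee_rot"]).as_matrix(); y=np.arctan2(R[1,1],R[0,1])
    print("t %.2f pos"%o["clock"],np.round(o["position"],4),"yaw %.3f"%y,"zaxis",np.round(R[:,2],3),"F",np.round(o["ft_force"],1),"T",np.round(o["torque"],2),"gw %.3f"%o["grip_width"],"j",np.round(o["joint_pos"],2))
    if p is not None: print("shift tool mm",np.round(R.T@(np.array(p)-o["position"])*1000,1))
    if yaw is not None: print("turn wz",round(-((yaw-y+np.pi)%(2*np.pi)-np.pi),3))
E
python3 -m creep '[[0,0,0,-33,-35,0,0],[0,0,0,-33,-35,0,0],[0,0,0,-33,-35,0,0],[0,0,0,-33,-35,0,0],[0,0,0,-33,-35,0,0],[0,0,0,-33,-35,0,0],[0,0,0,-33,-35,0,0],[0,0,0,-33,-35,0,0]]' 60
python3 -c "
from h import *
togo([.5387,-.1697,.2],-1.423)"
```

```text
clock: 0.95
position: [0.3684, 0.2287, 0.2563]
ee_rot: [0.178, 0.984, 0.0, -0.0]
ft_force: [1.3, 0.0, 0.4]
grip_width: 1.002
t 0.95 pos [0.3684 0.2287 0.2563] yaw 1.213 zaxis [-0.  0. -1.] F [1.3 0.  0.4] T [-0.02 -0.03  0.02] gw 1.002 j [-0.86 -0.11  0.19  1.94  0.02  1.3   0.53]
shift tool mm [-299.  -313.6   56.1]
turn wz 2.636
```

```bash
python3 -m creep '[[0,0,0,-33,-35,0,0],[0,0,0,-33,-35,0,0],[0,0,0,-33,-35,0,0],[0,0,0,-33,-35,0,0],[0,0,0,-33,-35,0,0],[0,0,0,-33,-35,0,0],[0,0,0,-33,-35,0,0],[0,0,0,-33,-35,0,0]]'
python3 -m creep '[[0,0,0,-26,-27,30,0],[0,0,0,0,0,22,0],[0,0,0.14,0,0,0,0],[0,0,0.14,0,0,0,0],[0,0,0.14,0,0,0,0],[0,0,0.14,0,0,0,0],[0,0,0.14,0,0,0,0],[0,0,0.14,0,0,0,0]]'
python3 -m creep '[[0,0,0.14,0,0,0,0],[0,0,0.14,0,0,0,0],[0,0,0.14,0,0,0,0],[0,0,0.14,0,0,0,0],[0,0,0.14,0,0,0,0],[0,0,0.14,0,0,0,0],[0,0,0.14,0,0,0,0],[0,0,0.14,0,0,0,0]]'
python3 -c "
from h import *
togo([.5387,-.1697,.2],-1.423); shot('wrist','w1')"
```

```text
clock: 1.75
position: [0.5177, -0.1258, 0.2565]
ee_rot: [0.178, 0.984, 0.0, 0.0]
ft_force: [1.0, 0.6, 0.2]
grip_width: 0.997
clock: 2.55
position: [0.5321, -0.1583, 0.2041]
ee_rot: [0.566, 0.824, -0.0, -0.0]
ft_force: [-0.8, 0.0, -0.7]
grip_width: 0.999
clock: 3.35
position: [0.5321, -0.1583, 0.2041]
ee_rot: [0.917, 0.398, -0.0, -0.0]
ft_force: [-0.2, 0.5, -0.5]
grip_width: 1.001
t 3.35 pos [ 0.5321 -0.1583  0.2041] yaw -0.753 zaxis [-0.  0. -1.] F [-0.2  0.5 -0.5] T [-0.    0.02 -0.02] gw 1.001 j [-0.66  0.34  1.05  1.76 -0.31  1.23 -0.28]
shift tool mm [-3.8 12.7  4.1]
turn wz 0.67
```

View pics/w1.png

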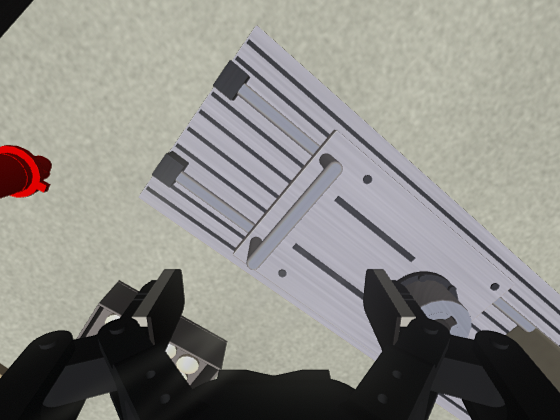

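The wrist view shows the bar from (335,166) to (254,264). I'll check it against the top-camera measurement.

```bash
python3 - <<'E'
from h import *
s=load("w1"); P=cloud(s); v,u=np.mgrid[:420,:560]
m=(P[...,2]>0.085)&(P[...,2]<0.1)&(u>235)&(u<345)&(v>150)&(v<280)
q=P[m]; c,(w,h),a=cv2.minAreaRect(q[:,:2].astype(np.float32)); print(m.sum(),c,w,h,a,q[:,2].max())
d=q[:,:2]-q[:,:2].mean(0); V=np.linalg.eigh(np.cov(d.T))[1][:,1]; print(V, np.arctan2(V[1],V[0]))
e=d@V; print(q[:,:2].mean(0)+V*(e.max()+e.min())/2,np.ptp(e))
E
python3 -m creep '[[0,0,0.14,0,0,0,0],[0,0,0.14,0,0,0,0],[0,0,0.14,0,0,0,0],[0,0,0.14,0,0,0,0],[0,0,0.11,0,0,0,0]]'
python3 -c "
from h import *
togo([.5387,-.1697,.2],-1.423)"
```

```text
2076 (0.5408748984336853, -0.17121213674545288) 0.11072764545679092 0.012144862674176693 8.427916526794434 0.09626487646856191
[-0.9894754  -0.14470122] -2.996381648324061
[ 0.54073128 -0.17021891] 0.11072453387590475
clock: 3.9
position: [0.5321, -0.1582, 0.2041]
ee_rot: [0.997, 0.076, -0.0, -0.0]
ft_force: [1.0, 0.7, -0.3]
grip_width: 1.009
t 3.90 pos [ 0.5321 -0.1582  0.2041] yaw -1.419 zaxis [-0.  0. -1.] F [ 1.   0.7 -0.3] T [-0.02 -0.02 -0.03] gw 1.009 j [-0.75  0.41  1.2   1.76 -0.41  1.25 -0.86]
shift tool mm [ 4.8 12.4  4.1]
turn wz 0.004
```

```bash
python3 -m creep '[[0,0,0,3,6,30,0],[0,0,0,3,7,40,0],[0,0,0,0,0,40,0],[0,0,0,0,0,0,0],[0,0,0,0,0,0,255],[0,0,0,0,0,0,255],[0,0,0,0,0,0,255],[0,0,0,0,0,0,255]]' 60
python3 -m creep '[[0,0,0,0,0,0,255],[0,0,0,0,0,0,255],[0,0,0,0,0,0,255]]' 60
python3 -c "
from h import *
togo([.5395,-.170,.094],-1.423)"
```

```text
clock: 4.7
position: [0.5409, -0.1703, 0.0956]
ee_rot: [0.997, 0.077, 0.001, -0.0]
ft_force: [-0.3, -0.6, -1.1]
grip_width: 0.325
clock: 5.0
position: [0.5406, -0.1703, 0.0951]
ee_rot: [0.997, 0.077, 0.001, -0.0]
ft_force: [-2.0, 1.3, 6.5]
grip_width: 0.117
t 5.00 pos [ 0.5406 -0.1703  0.0951] yaw -1.417 zaxis [ 0.001  0.    -1.   ] F [-2.   1.3  6.5] T [ 0.22  0.3  -0.08] gw 0.117 j [-0.59  0.56  1.05  1.84 -0.56  1.07 -0.75]
shift tool mm [-1.  -0.5  1.1]
turn wz 0.006
```

```bash
python3 -m creep '[[0,0,0,0,-8,0,255],[0,0,0,0,-16,0,255],[0,0,0,0,-16,0,255],[0,0,0,0,-16,0,255],[0,0,0,0,-16,0,255],[0,0,0,0,-16,0,255],[0,0,0,0,-16,0,255],[0,0,0,0,-16,0,255]]'
python3 -c "
from h import *
togo([.5395,-.170,.094],-1.423)"
```

```text
clock: 5.8
position: [0.5231, -0.0521, 0.0952]
ee_rot: [0.997, 0.077, 0.002, 0.001]
ft_force: [7.0, -4.3, -2.2]
grip_width: 0.114
t 5.80 pos [ 0.5231 -0.0521  0.0952] yaw -1.418 zaxis [ 0.004 -0.002 -1.   ] F [ 7.  -4.3 -2.2] T [-0.79 -1.39 -0.06] gw 0.114 j [-0.9   0.48  1.12  1.95 -0.51  1.03 -0.98]
shift tool mm [ -1.8 119.1   1.4]
turn wz 0.005
```

```bash
python3 -m creep '[[0,0,0,0,-10,0,255],[0,0,0,0,-10,0,255],[0,0,0,0,-6,0,255],[0,0,0,0,0,0,255]]'
python3 -c "
from h import *
togo([.5395,-.170,.094],-1.423)"
```

```text
clock: 6.2
position: [0.5191, -0.0248, 0.0951]
ee_rot: [0.997, 0.078, 0.001, -0.0]
ft_force: [4.9, 4.2, 4.2]
grip_width: 0.116
t 6.20 pos [ 0.5191 -0.0248  0.0951] yaw -1.416 zaxis [ 0.003  0.001 -1.   ] F [4.9 4.2 4.2] T [ 0.79 -0.98 -0.15] gw 0.116 j [-0.97  0.47  1.13  1.96 -0.5   1.02 -1.03]
shift tool mm [ -2.2 146.6   1. ]
turn wz 0.007
```

```bash
python3 -m creep '[[0,0,0,0,-5,0,255],[0,0,0,0,-5,0,255],[0,0,0,0,0,0,255]]'
python3 -m creep '[[0,0,0,0,-4,0,255],[0,0,0,0,-4,0,255],[0,0,0,0,0,0,255]]'
python3 -c "
from h import *
togo([.5395,-.170,.094],-1.423)"
```

```text
clock: 6.5
position: [0.5178, -0.0158, 0.0952]
ee_rot: [0.997, 0.077, 0.002, 0.0]
ft_force: [6.3, 2.8, 3.0]
grip_width: 0.116
clock: 6.8
position: [0.5175, -0.0144, 0.0952]
ee_rot: [0.997, 0.075, 0.004, 0.005]
ft_force: [18.4, -22.8, -14.9]
grip_width: 0.118
t 6.80 pos [ 0.5175 -0.0144  0.0952] yaw -1.422 zaxis [ 0.008 -0.009 -1.   ] F [ 18.4 -22.8 -14.9] T [-4.72 -3.69  0.02] gw 0.118 j [-1.01  0.47  1.14  1.97 -0.49  1.01 -1.06]
shift tool mm [ -1.4 157.1   2.8]
turn wz 0.001
```

Force -23 N along the pull: the tray is at its stop. I'll ease off, open and lift.

```bash
python3 -m creep '[[0,0,0,0,5,0,255],[0,0,0,0,0,0,255],[0,0,0,0,0,0,0],[0,0,0,0,0,0,0],[0,0,0,0,0,0,0],[0,0,0,0,0,0,0]]'
python3 -m creep '[[0,0,0,0,0,-40,0],[0,0,0,0,0,-50,0],[0,0,0,0,0,-40,0],[0,0,0,5,42,0,0],[0,0,0,5,42,0,0],[0,0,0,5,42,0,0],[0,0,0,5,42,0,0],[0,0,0,0,0,0,0]]'
python3 - <<'E'
from h import *
togo([.5425,-.1825,.23],-1.423); s=shot('wrist','w2'); t=shot('top','t2')
cv2.imwrite("pics/t2c.png",cv2.resize(t[0][140:290,260:470],None,fx=3.8,fy=3.8,interpolation=cv2.INTER_CUBIC))
E
```

```text
clock: 7.4
position: [0.5154, -0.0131, 0.0941]
ee_rot: [0.997, 0.077, -0.0, -0.0]
ft_force: [0.5, -0.2, 0.2]
grip_width: 0.79
clock: 8.2
position: [0.5597, -0.1841, 0.2245]
ee_rot: [0.997, 0.072, -0.0, 0.002]
ft_force: [-0.5, -0.5, -0.6]
grip_width: 1.001
t 8.20 pos [ 0.5597 -0.1841  0.2245] yaw -1.427 zaxis [-0.    -0.003 -1.   ] F [-0.5 -0.5 -0.6] T [-0.04  0.04 -0.  ] gw 1.001 j [-0.62  0.46  1.13  1.65 -0.43  1.31 -0.84]
shift tool mm [-16.8  -4.1  -5.5]
turn wz -0.004
```

View pics/w2.png

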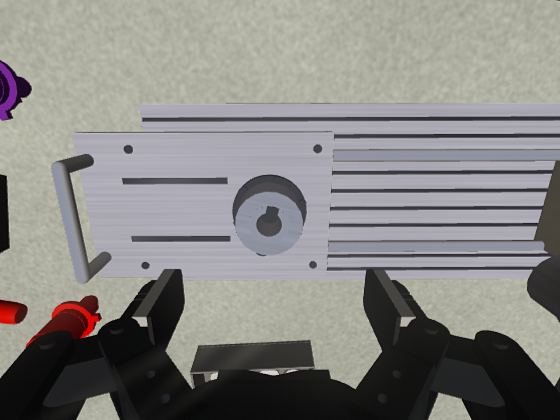

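View pics/t2c.png

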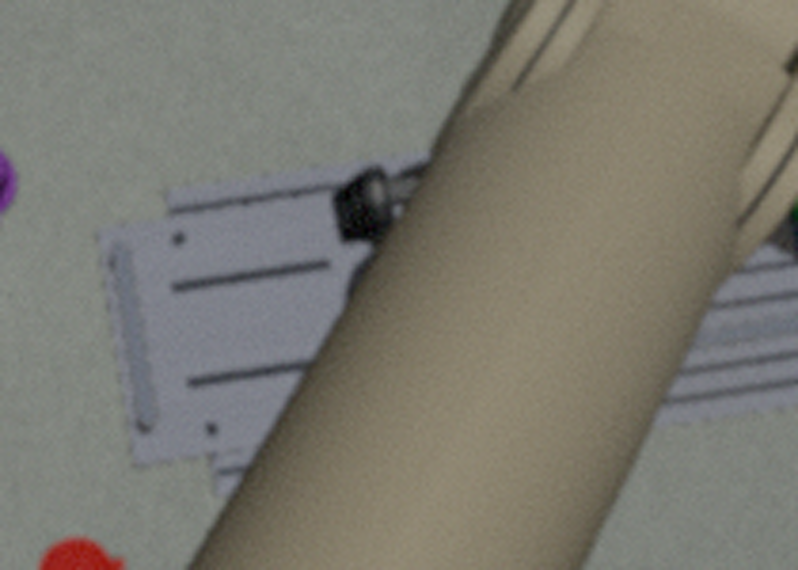

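Run:
```python
from h import *
s=load("w2"); P=cloud(s); v,u=np.mgrid[:420,:560]
roi=(u>225)&(u<315)&(v>170)&(v<265)
m=(abs(P[...,2]-.088)<.005)&roi
print(m.sum(),P[m].mean(0),np.median(P[m][:,2]))
# project all pixels on plane z=.088
K,R,c=s[2:]; rays=np.stack([u,v,np.ones_like(u)],-1)@np.linalg.inv(K).T@R.T
Z=.088; Q=c+rays*((Z-c[2])/rays[...,2])[...,None]
print("outer",cv2.minEnclosingCircle(Q[m][:,:2].astype(np.float32)))
hc=np.array(cv2.minEnclosingCircle(Q[m][:,:2].astype(np.float32))[0])
g=cv2.cvtColor(s[0],cv2.COLOR_BGR2GRAY); r=np.hypot(*(Q[...,:2]-hc).transpose(2,0,1))
dark=(r<.02)&(P[...,2]<.083)
dk2=(r<.02)&(g<110)
for d in (dark,dk2):
  q=Q[d][:,:2]; print(d.sum(),q.mean(0)); rel=q-hc; rr=np.hypot(*rel.T); f=rel[rr>.0125]; 
  if len(f): a=np.arctan2(f[:,1],f[:,0]); print("key dir",len(f),f.mean(0),np.arctan2(*f.mean(0)[::-1]),rr.max())
big=cv2.resize(s[0][165:270,220:320],None,fx=6,fy=6,interpolation=cv2.INTER_CUBIC)
cv2.imwrite("pics/hubc.png",big)
b2=cv2.resize((dark*255).astype(np.uint8)[165:270,220:320],None,fx=6,fy=6,interpolation=0);cv2.imwrite("pics/hubd.png",b2)
print("bar from w2"); m=(P[...,2]>.083)&(P[...,2]<.1)&(u<110)&(u>45)&(v>150)&(v<290)
q=P[m];print(cv2.minAreaRect(q[:,:2].astype(np.float32)))
```

```text
3006 [ 0.54369571 -0.18351807  0.08839007] 0.08849551935107844
outer ((0.5430152416229248, -0.18374058604240417), 0.030374746769666672)
491 [ 0.54518228 -0.18379983]
key dir 44 [ 0.01384837 -0.00098185] -0.07078139088047189 0.0159614427180605
560 [ 0.54424495 -0.18391864]
key dir 49 [ 0.01391858 -0.00122372] -0.08769472696795201 0.0159614427180605
bar from w2
((0.5183990597724915, -0.015897683799266815), (0.110968217253685, 0.013261690735816956), 8.13584041595459)
```

View pics/hubc.png

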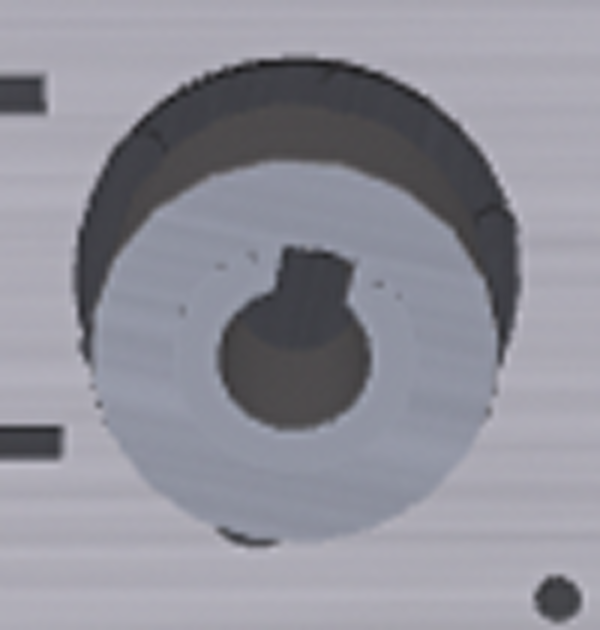

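Run:
```python
from h import *
s=load("w2")
A=lambda x,y:ray(s,x/6+220-.4,y/6+165-.4,.088)
c=np.mean([A(218,357),A(371,357)],0); print("bore c",c, np.linalg.norm(A(218,357)-A(371,357)))
l,r=A(288,247),A(354,262); k=(l+r)/2-[.543,-.1837,.088]; print("w",np.linalg.norm(l-r),"reach",np.linalg.norm(k),"ang",np.arctan2(k[1],k[0])); k=(l+r)/2-c;print(np.linalg.norm(k),np.arctan2(k[1],k[0]))
e=r-l; print("end edge normal",np.arctan2(e[1],e[0])+np.pi/2)
# sides of slot: (288,247)-(275,292); (354,262)-(346,308)
for a,b in (((288,247),(275,292)),((354,262),(346,308))):
    d=A(*a)-A(*b);print("side",np.arctan2(d[1],d[0]))
t=load("top0")
C=lambda x,y,z:ray(t,x/5+100-.4,y/5+190-.4,z)
print("head",C(566,259,.114),"flange",C(578,268,.066),"lug",C(590,213,.066))
```

```text
bore c [ 0.54243434 -0.18373733  0.088     ] 0.022104546689355346
w 0.009629845509293076 reach 0.015463624050847828 ang -0.10633501485349929
0.016022419095462606 -0.1002713889962565
end edge normal -0.09371656066385459
side -0.13242919498076988
side -0.0171344833268762
head [0.4825601  0.16504352 0.114     ] flange [0.48355087 0.16631141 0.066     ] lug [0.50878075 0.16124743 0.066     ]
```

```bash
python3 -m creep '[[0,0,0,-3,-45,0,0],[0,0,0,-3,-45,0,0],[0,0,0,-3,-45,0,0],[0,0,0,-3,-45,0,0],[0,0,0,-3,-45,0,0],[0,0,0,-3,-45,0,0],[0,0,0,-3,-45,0,0],[0,0,0,-4,-42,0,0]]'
python3 -m creep '[[0,0,-0.14,0,0,0,0],[0,0,-0.14,0,0,0,0],[0,0,-0.14,0,0,0,0],[0,0,-0.14,0,0,0,0],[0,0,-0.14,0,0,0,0],[0,0,-0.14,0,0,0,0],[0,0,-0.14,0,0,0,0],[0,0,-0.14,0,0,0,0]]'
python3 -m creep '[[0,0,-0.14,0,0,0,0],[0,0,-0.14,0,0,0,0],[0,0,0,0,0,0,0]]'
python3 - <<'E'
from h import *
togo([.483,.1655,.23],0); s=shot('wrist','w3');
E
```

```text
clock: 9.1
position: [0.4799, 0.1769, 0.2243]
ee_rot: [0.997, 0.079, -0.0, -0.001]
ft_force: [0.7, -0.7, -0.7]
grip_width: 0.997
clock: 9.9
position: [0.4808, 0.1746, 0.2242]
ee_rot: [0.801, 0.598, -0.0, -0.001]
ft_force: [-0.5, 0.3, 0.7]
grip_width: 1.003
clock: 10.2
position: [0.4809, 0.1743, 0.2242]
ee_rot: [0.711, 0.703, 0.0, -0.001]
ft_force: [0.5, 0.8, -0.4]
grip_width: 1.001
t 10.20 pos [0.4809 0.1743 0.2242] yaw -0.012 zaxis [-0.001  0.001 -1.   ] F [ 0.5  0.8 -0.4] T [-0.03 -0.04  0.08] gw 1.001 j [-1.36  0.13  1.01  1.84 -0.12  1.23 -0.33]
shift tool mm [-8.8  2.2 -5.8]
turn wz -0.012
```

View pics/w3.png

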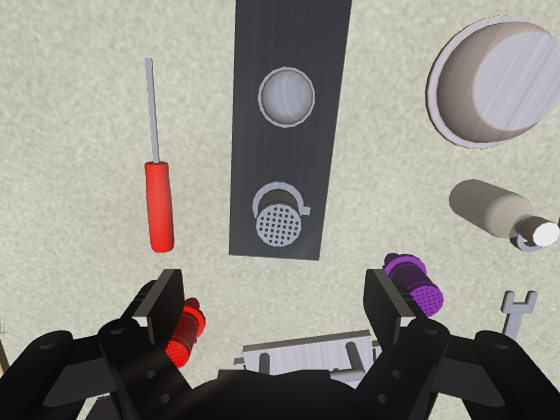

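Candidates here: the grey studded flat-top head in the rack at (279,227), the dome at (287,97), and red and purple look-alikes at (185,330) and (415,280). The grey one fits: in the rack, round, flat studded top. I'll confirm it in a crop and measure.

Run:
```python
from h import *
s=load("w3"); P=cloud(s); v,u=np.mgrid[:420,:560]
K,R,c=s[2:]; rays=np.stack([u,v,np.ones_like(u)],-1)@np.linalg.inv(K).T@R.T
def pl(Z): return c+rays*((Z-c[2])/rays[...,2])[...,None]
roi=(u>240)&(u<320)&(v>170)&(v<255)
m=roi&(abs(P[...,2]-.114)<.004); print("head z",np.median(P[m][:,2]),cv2.minEnclosingCircle(pl(.114)[m][:,:2].astype(np.float32)))
Q=pl(.066); f=roi&(abs(P[...,2]-.066)<.003); print("flange z",np.median(P[f][:,2]),f.sum())
hc=np.array(cv2.minEnclosingCircle(pl(.114)[m][:,:2].astype(np.float32))[0])
r=Q[...,:2]-hc; rr=np.hypot(r[...,0],r[...,1]); l=f&(rr>.0258)&(rr<.035); q=r[l]; print("lug",l.sum(),q.mean(0),np.arctan2(q.mean(0)[1],q.mean(0)[0]),rr[l].max())
big=cv2.resize(s[0][165:265,230:335],None,fx=6,fy=6,interpolation=cv2.INTER_CUBIC); cv2.imwrite("pics/headc.png",big)
```

```text
head z 0.11471988099695066 ((0.48505115509033203, 0.16610968112945557), 0.01847332902252674)
flange z 0.06648212128486009 651
lug 41 [ 0.02737934 -0.00457078] -0.16541717456380806 0.029972315405792812
```

View pics/headc.png

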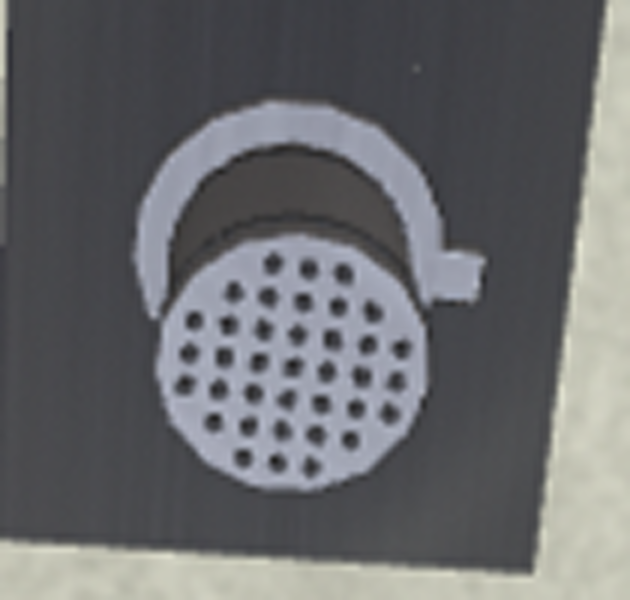

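```bash
python3 -c "
from h import *
togo([.485,.1661,.098],-.012)"
python3 -m creep '[[0,0,0,-8,4,30,0],[0,0,0,0,0,40,0],[0,0,0,0,0,20,0],[0,0,0,0,0,0,0]]'
python3 -c "
from h import *
togo([.485,.1661,.098],-.012)"
```

```text
t 10.25 pos [0.481  0.1741 0.2242] yaw -0.017 zaxis [-0.001  0.001 -1.   ] F [-0.4  1.1 -0. ] T [-0.05 -0.01 -0.04] gw 0.999 j [-1.36  0.13  1.01  1.84 -0.12  1.23 -0.33]
shift tool mm [ -8.    4.2 126.2]
turn wz -0.005
clock: 10.65
position: [0.4838, 0.1647, 0.132]
ee_rot: [0.714, 0.7, -0.002, -0.0]
ft_force: [-0.0, 0.8, 0.6]
grip_width: 0.997
t 10.65 pos [0.4838 0.1647 0.132 ] yaw -0.020 zaxis [-0.004 -0.003 -1.   ] F [-0.   0.8  0.6] T [-0.02  0.01 -0.01] gw 0.997 j [-1.26  0.29  0.97  1.94 -0.27  1.05 -0.19]
shift tool mm [ 1.5  1.3 34. ]
turn wz -0.008
```

```bash
python3 -m creep '[[0,0,0,1,1,17,0],[0,0,0,0,0,16,0],[0,0,0,0,0,0,0],[0,0,0,0,0,0,120],[0,0,0,0,0,0,255],[0,0,0,0,0,0,255],[0,0,0,0,0,0,255],[0,0,0,0,0,0,255]]' 100
python3 -c "
from h import *
togo([.485,.1661,.098],-.012)"
```

```text
clock: 11.45
position: [0.486, 0.166, 0.1021]
ee_rot: [0.713, 0.701, -0.0, -0.001]
ft_force: [-10.0, -1.2, 16.1]
grip_width: 0.4
t 11.45 pos [0.486  0.166  0.1021] yaw -0.017 zaxis [-0.002  0.001 -1.   ] F [-10.   -1.2  16.1] T [-0.25  2.02  0.04] gw 0.400 j [-1.22  0.34  0.94  1.96 -0.33  1.   -0.14]
shift tool mm [ 0.1 -1.   4.1]
turn wz -0.005
```

```bash
python3 -m creep '[[0,0,0,0,0,-5,255],[0,0,0,0,0,-10,255],[0,0,0,0,0,-20,255],[0,0,0,0,0,-25,255],[0,0,0,0,0,-30,255],[0,0,0,0,0,-20,255],[0,0,0,0,0,0,255]]'
python3 -c "
from h import *
togo([.543,-.1837,.21],-.012); s=shot('wrist','w4'); shot('scene','s4')"
```

```text
clock: 12.15
position: [0.4882, 0.1659, 0.214]
ee_rot: [0.713, 0.701, 0.002, 0.0]
ft_force: [0.6, -0.4, -5.8]
grip_width: 0.4
t 12.15 pos [0.4882 0.1659 0.214 ] yaw -0.017 zaxis [ 0.004  0.003 -1.   ] F [ 0.6 -0.4 -5.8] T [ 0.03 -0.03  0.03] gw 0.400 j [-1.35  0.16  1.03  1.85 -0.15  1.21 -0.29]
shift tool mm [-348.6   60.9    3. ]
turn wz -0.005
```

View pics/w4.png

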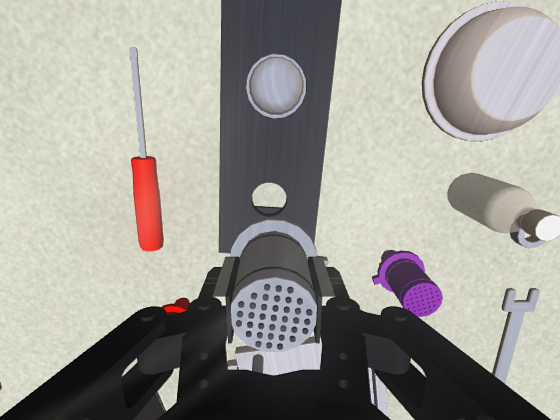

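View pics/s4.png

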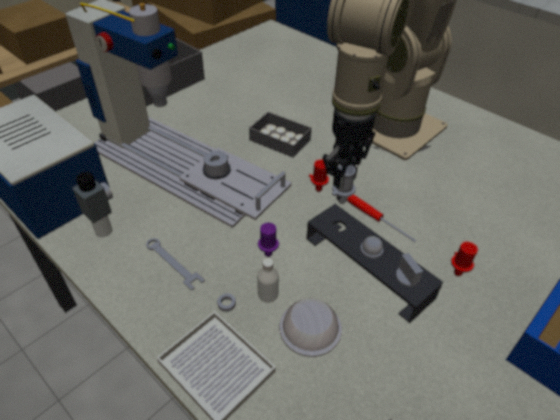

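Anvil held: w4 shows the studded head at (275,310) between the fingers and the empty rack hole at (270,198). I'll measure the head's offset in the hand.

Run:
```python
from h import *
s=load("w4"); P=cloud(s); v,u=np.mgrid[:420,:560]
roi=(u>225)&(u<325)&(v>270)&(v<365)
z=P[...,2]; print(np.round([P[300,262],P[330,283],P[250,262]],4))
zt=np.median(z[roi&(z>.21)&(z<.245)]); print(zt)
K,R,c=s[2:]; g=s[0].min(2); m=(roi&(abs(z-zt)<.004))
rays=np.stack([u,v,np.ones_like(u)],-1)@np.linalg.inv(K).T@R.T; Q=c+rays*((zt-c[2])/rays[...,2])[...,None]
mm=cv2.morphologyEx(m.astype(np.uint8),cv2.MORPH_OPEN,np.ones((7,7)));print(mm.sum(),cv2.minEnclosingCircle(Q[mm>0][:,:2].astype(np.float32)), Q[mm>0].mean(0))
```

```text
[[0.4839 0.1732 0.2264]
 [0.492  0.1592 0.2267]
 [0.4834 0.1825 0.2005]]
0.22641982989632087
5945 ((0.48866045475006104, 0.16721460223197937), 0.021971184760332108) [0.48859882 0.16716588 0.22641983]
```

```bash
python3 -m creep '[[0,0,0,-30,5,0,255],[0,0,0,-45,7,0,255],[0,0,0,-48,8,0,255],[0,0,0,-48,8,0,255],[0,0,0,-48,8,0,255],[0,0,0,-48,8,0,255],[0,0,0,-48,8,0,255],[0,0,-0.07,-30,5,0,255]]'
python3 -m creep '[[0,0,0,0,0,0,255],[0,0,0,0,0,0,255]]'
python3 -c "
from h import *
togo([.5423,-.1843,.176],.053); s=shot('wrist','w5'); shot('scene','s5')"
```

```text
clock: 13.05
position: [0.5366, -0.1842, 0.2095]
ee_rot: [0.689, 0.725, -0.001, -0.0]
ft_force: [-0.2, 0.5, -5.0]
grip_width: 0.396
clock: 13.25
position: [0.5369, -0.1811, 0.2097]
ee_rot: [0.689, 0.725, -0.001, -0.001]
ft_force: [0.4, 0.3, -5.5]
grip_width: 0.398
t 13.25 pos [ 0.5369 -0.1811  0.2097] yaw 0.050 zaxis [-0.003 -0.    -1.   ] F [ 0.4  0.3 -5.5] T [ 0.12 -0.01 -0.04] gw 0.398 j [-0.62  0.38  1.07  1.72 -0.35  1.25  0.59]
shift tool mm [-3.5  5.3 33.6]
turn wz -0.003
```

View pics/w5.png

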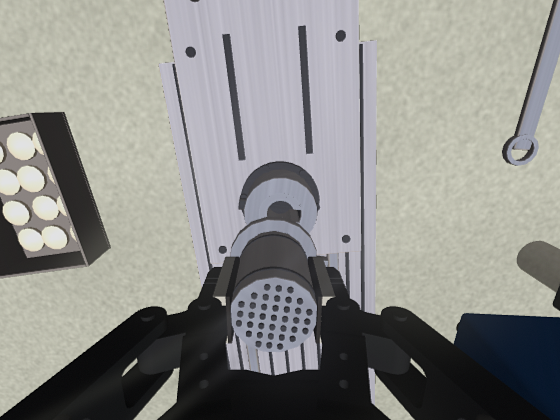

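View pics/s5.png

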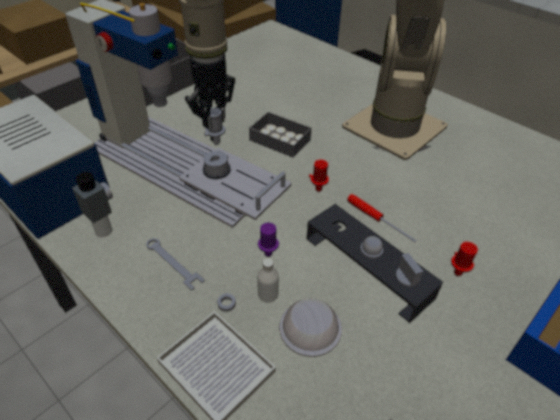

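Run:
```python
from h import *
s=load("w5"); P=cloud(s); v,u=np.mgrid[:420,:560]
K,R,c=s[2:]; rays=np.stack([u,v,np.ones_like(u)],-1)@np.linalg.inv(K).T@R.T; Q=c+rays*((.088-c[2])/rays[...,2])[...,None]
m=(abs(P[...,2]-.088)<.005)&(u>230)&(u<330)&(v>160)&(v<250)
print(m.sum(),cv2.minEnclosingCircle(Q[m][:,:2].astype(np.float32)))
# edge pixels: first in each column
E=np.array([Q[np.where(m[:,x])[0][0],x,:2] for x in range(245,316) if m[:,x].any()])
A=np.c_[2*E,np.ones(len(E))]; p=np.linalg.lstsq(A,(E**2).sum(1),rcond=None)[0]; print("fit",p[:2],np.sqrt(p[2]+p[:2]@p[:2]))
z=P[...,2]; mm=(abs(z-(s[4][2]*0+.222))<.004)&(u>225)&(u<325)&(v>270)&(v<365)
zt=np.median(z[mm]); Q=c+rays*((zt-c[2])/rays[...,2])[...,None]
mm=cv2.morphologyEx(mm.astype(np.uint8),cv2.MORPH_OPEN,np.ones((7,7)));print(zt,cv2.minEnclosingCircle(Q[mm>0][:,:2].astype(np.float32)),Q[mm>0].mean(0))
```

```text
2301 ((0.542279839515686, -0.18289053440093994), 0.02989885024726391)
fit [ 0.54218078 -0.18280097] 0.029171830508582366
0.22225920154380133 ((0.5370050668716431, -0.17883113026618958), 0.021957866847515106) [ 0.53712275 -0.17957947  0.2222592 ]
```

```bash
python3 -m creep '[[0,0,0,-4,5,10,255],[0,0,0,0,0,20,255],[0,0,0,0,0,8,255],[0,0,0,0,0,0,255],[0,0,0,0,0,0,255]]'
python3 -c "
from h import *
togo([.5424,-.1845,.154],.053)"
```

```text
clock: 13.85
position: [0.5433, -0.1837, 0.1735]
ee_rot: [0.688, 0.726, -0.0, 0.0]
ft_force: [-1.0, -0.9, -4.1]
grip_width: 0.399
t 13.85 pos [ 0.5433 -0.1837  0.1735] yaw 0.053 zaxis [ 0. -0. -1.] F [-1.  -0.9 -4.1] T [-0.04 -0.05 -0.01] gw 0.399 j [-0.57  0.43  1.03  1.75 -0.4   1.19  0.63]
shift tool mm [-0.7 -0.9 19.5]
turn wz 0.0
```

```bash
python3 -m creep '[[0,0,0,-1,-1,6,255],[0,0,0,0,0,7,255],[0,0,0,0,0,6,255],[0,0,0,0,0,0,255],[0,0,0,0,0,0,255]]'
python3 -c "
from h import *
togo([.5424,-.1845,.154],.053)"
```

```text
clock: 14.35
position: [0.5421, -0.1846, 0.1539]
ee_rot: [0.688, 0.726, 0.0, -0.0]
ft_force: [0.4, 2.0, -6.6]
grip_width: 0.398
t 14.35 pos [ 0.5421 -0.1846  0.1539] yaw 0.053 zaxis [-0.001  0.001 -1.   ] F [ 0.4  2.  -6.6] T [ 0.51 -0.17  0.  ] gw 0.398 j [-0.55  0.45  1.02  1.77 -0.42  1.16  0.64]
shift tool mm [ 0.   0.3 -0.1]
turn wz 0.0
```

Inside the bore with no jam (tip ~12 mm in). Pressing gently down further.

```bash
python3 -m creep '[[0,0,0,0,0,3,255],[0,0,0,0,0,3,255],[0,0,0,0,0,0,255]]'
python3 -c "
from h import *
togo([.5424,-.1845,.1295],.053)"
```

```text
clock: 14.65
position: [0.5422, -0.1846, 0.1479]
ee_rot: [0.688, 0.726, 0.0, -0.0]
ft_force: [1.5, 2.4, -7.2]
grip_width: 0.4
t 14.65 pos [ 0.5422 -0.1846  0.1479] yaw 0.053 zaxis [ 0.  0. -1.] F [ 1.5  2.4 -7.2] T [ 0.74 -0.43 -0.01] gw 0.400 j [-0.55  0.46  1.01  1.78 -0.43  1.14  0.65]
shift tool mm [ 0.1  0.2 18.4]
turn wz 0.0
```

```bash
python3 -m creep '[[0,0,0,0,0,4,255],[0,0,0,0,0,3,255],[0,0,0,0,0,0,255]]'
python3 -c "
from h import *
togo([.5424,-.1845,.1295],.053)"
```

```text
clock: 14.95
position: [0.5422, -0.1847, 0.1408]
ee_rot: [0.688, 0.726, -0.0, -0.0]
ft_force: [1.6, 3.9, -7.9]
grip_width: 0.401
t 14.95 pos [ 0.5422 -0.1847  0.1408] yaw 0.053 zaxis [-0.  0. -1.] F [ 1.6  3.9 -7.9] T [ 0.96 -0.57 -0.  ] gw 0.401 j [-0.54  0.47  1.    1.78 -0.44  1.13  0.65]
shift tool mm [ 0.2  0.3 11.3]
turn wz 0.0
```

```bash
python3 -m creep '[[0,0,0,1,0,4,255],[0,0,0,0,0,3,255],[0,0,0,0,0,2,255],[0,0,0,0,0,0,255]]' 120
python3 -c "
from h import *
togo([.5424,-.1845,.1295],.053)"
```

```text
clock: 15.35
position: [0.5421, -0.1846, 0.1329]
ee_rot: [0.688, 0.725, 0.0, 0.0]
ft_force: [-2.0, 2.0, 6.1]
grip_width: 0.394
t 15.35 pos [ 0.5421 -0.1846  0.1329] yaw 0.052 zaxis [ 0. -0. -1.] F [-2.   2.   6.1] T [0.69 0.57 0.02] gw 0.394 j [-0.54  0.48  1.    1.79 -0.44  1.12  0.66]
shift tool mm [0.1 0.3 3.4]
turn wz -0.001
```

Spring felt (force +6, i.e. ~11 N net). Pressing on home.

```bash
python3 -m creep '[[0,0,0,0,0,2,255],[0,0,0,0,0,2,255],[0,0,0,0,0,0,255]]' 120
python3 -m creep '[[0,0,0,0,0,2,255],[0,0,0,0,0,0,255]]' 120
python3 -c "
from h import *
togo([.5424,-.1845,.1295],.053)"
```

```text
clock: 15.65
position: [0.5423, -0.1856, 0.1301]
ee_rot: [0.689, 0.725, 0.0, 0.001]
ft_force: [-6.5, 2.8, 18.0]
grip_width: 0.398
clock: 15.85
position: [0.5425, -0.1871, 0.13]
ee_rot: [0.689, 0.725, 0.0, 0.002]
ft_force: [-12.7, 0.8, 36.6]
grip_width: 0.4
t 15.85 pos [ 0.5425 -0.1871  0.13  ] yaw 0.051 zaxis [ 0.003 -0.002 -1.   ] F [-12.7   0.8  36.6] T [0.39 3.   0.09] gw 0.400 j [-0.53  0.48  0.99  1.79 -0.45  1.11  0.66]
shift tool mm [ 2.6 -0.   0.5]
turn wz -0.002
```

Fully seated hard contact, but the tray crept ~2 mm inward. I'll draw it back out against its stop while pressing.

```bash
python3 -m creep '[[0,0,0,2,-1,0,255],[0,0,0,2,0,0,255],[0,0,0,0,0,0,255]]' 120
python3 -c "
from h import *
togo([.5424,-.1845,.1295],.053)"
```

```text
clock: 16.15
position: [0.5419, -0.1841, 0.13]
ee_rot: [0.689, 0.725, 0.0, 0.003]
ft_force: [-8.0, -3.7, 30.5]
grip_width: 0.393
t 16.15 pos [ 0.5419 -0.1841  0.13  ] yaw 0.050 zaxis [ 0.005 -0.004 -1.   ] F [-8.  -3.7 30.5] T [-0.58  1.92 -0.01] gw 0.393 j [-0.54  0.48  1.    1.8  -0.45  1.11  0.66]
shift tool mm [-0.4  0.5  0.5]
turn wz -0.003
```

```bash
python3 -m creep '[[0,0,0,2,-1,0,255],[0,0,0,0,0,0,255]]' 120
python3 -m creep '[[0,0,0,2,0,0,255],[0,0,0,0,0,0,255]]' 120
python3 -c "
from h import *
togo([.5424,-.1845,.1295],.053)"
```

```text
clock: 16.35
position: [0.5416, -0.1833, 0.1302]
ee_rot: [0.689, 0.724, 0.0, 0.005]
ft_force: [-1.6, -8.7, 24.4]
grip_width: 0.396
clock: 16.55
position: [0.5416, -0.1827, 0.1304]
ee_rot: [0.69, 0.724, -0.0, 0.006]
ft_force: [-0.5, -13.3, 23.3]
grip_width: 0.396
t 16.55 pos [ 0.5416 -0.1827  0.1304] yaw 0.049 zaxis [ 0.008 -0.009 -1.   ] F [ -0.5 -13.3  23.3] T [-3.15  0.46 -0.02] gw 0.396 j [-0.55  0.47  1.    1.8  -0.44  1.1   0.65]
shift tool mm [-1.8  0.7  0.9]
turn wz -0.004
```

```bash
python3 -m creep '[[0,0,0,-1,0,1,255],[0,0,0,0,0,1,255],[0,0,0,0,0,0,255],[0,0,0,0,0,0,255]]' 120
python3 - <<'E'
from h import *
togo([.5424,-.1845,.1295],.053); s=shot('wrist','w6');t=shot('scene','s6');shot('top','t6')
cv2.imwrite("pics/s6c.png",cv2.resize(t[0][80:230,120:300],None,fx=4.4,fy=4,interpolation=cv2.INTER_CUBIC))
togo()
E
```

```text
clock: 16.95
position: [0.5417, -0.1832, 0.1299]
ee_rot: [0.69, 0.724, 0.0, 0.005]
ft_force: [-10.7, -7.3, 45.6]
grip_width: 0.397
t 16.95 pos [ 0.5417 -0.1832  0.1299] yaw 0.049 zaxis [ 0.008 -0.006 -1.   ] F [-10.7  -7.3  45.6] T [-1.4   2.63  0.11] gw 0.397 j [-0.55  0.48  1.    1.8  -0.44  1.1   0.65]
shift tool mm [-1.3  0.7  0.4]
turn wz -0.004
t 17.10 pos [ 0.5417 -0.1832  0.13  ] yaw 0.049 zaxis [ 0.008 -0.006 -1.   ] F [-10.1  -6.7  46.3] T [-1.36  2.6   0.06] gw 0.398 j [-0.55  0.48  1.    1.8  -0.44  1.1   0.65]
```

View pics/w6.png

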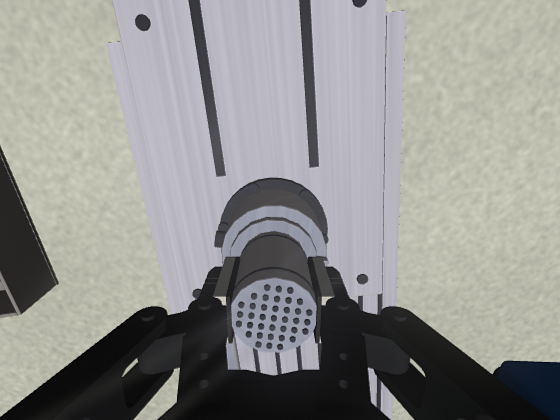

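View pics/s6c.png

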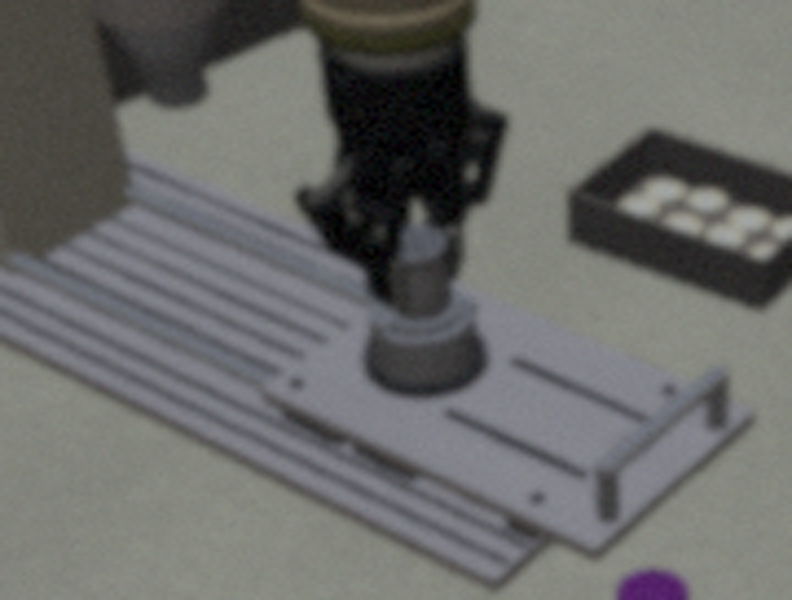

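View pics/t6.png

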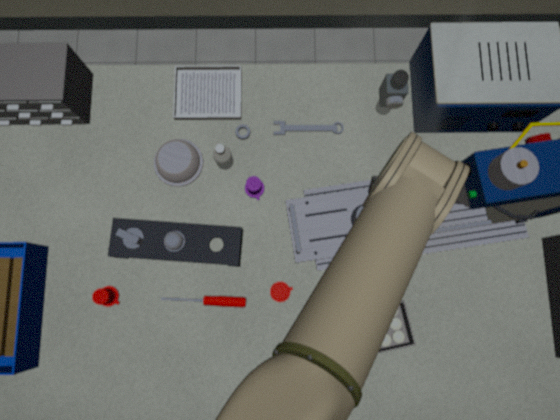

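```bash
python3 -m creep '[[0,0,0,0,-1,0,255],[0,0,0,0,-1,0,255],[0,0,0,0,0,0,255]]' 120
python3 - <<'E'
from h import *
togo()
s=load("w6"); P=cloud(s); v,u=np.mgrid[:420,:560]
z=P[...,2]; hm=(u>235)&(u<310)&(v>285)&(v<345)&(z>.13)&(z<.15); print("head top z",np.median(z[hm]))
q=P[hm];A=np.c_[q[:,:2],np.ones(len(q))]; print("tilt",np.linalg.lstsq(A,q[:,2],rcond=None)[0][:2])
f=(u>235)&(u<320)&(v>205)&(v<245)&(z>.08)&(z<.1); h=np.histogram(z[f],bins=np.arange(.08,.1,.002)); print(h[0])
def bar(n,u0,u1):
    t=load(n);P=cloud(t); m=(P[...,2]>.078)&(P[...,2]<.1)&(u>u0)&(u<u1)&(v>195)&(v<265); q=P[m]; return q.mean(0),m.sum()
print(bar("t2",280,312),bar("t6",280,312))
for n in ("bar","dome"): pass
a=load("top0")[0].astype(int);b=load("t6")[0].astype(int); d=cv2.GaussianBlur(np.abs(a-b).max(2).astype(np.float32),(5,5),0)>25
n,l,st,c=cv2.connectedComponentsWithStats(d.astype(np.uint8)); print([tuple(x) for x in st[1:] if x[4]>8])
E
```

```text
clock: 17.4
position: [0.5414, -0.1831, 0.1301]
ee_rot: [0.689, 0.724, 0.001, 0.007]
ft_force: [-0.5, -8.4, 36.9]
grip_width: 0.398
t 17.40 pos [ 0.5414 -0.1831  0.1301] yaw 0.049 zaxis [ 0.012 -0.007 -1.   ] F [-0.5 -8.4 36.9] T [-1.81  0.58 -0.11] gw 0.398 j [-0.55  0.47  1.    1.81 -0.44  1.09  0.65]
head top z 0.14272744036406132
tilt [ 0.00607792 -0.00972342]
[ 32  48  52 305 935  89 319 730  73  53]
(array([ 0.51477575, -0.01479423,  0.09173032]), np.int64(254)) (array([ 0.5146841 , -0.01472843,  0.09187669]), np.int64(256))
[(np.int32(215), np.int32(133), np.int32(256), np.int32(287), np.int32(20906)), (np.int32(417), np.int32(142), np.int32(11), np.int32(8), np.int32(30)), (np.int32(350), np.int32(195), np.int32(10), np.int32(10), np.int32(49)), (np.int32(204), np.int32(231), np.int32(23), np.int32(24), np.int32(414)), (np.int32(441), np.int32(236), np.int32(8), np.int32(2), np.int32(9)), (np.int32(295), np.int32(250), np.int32(5), np.int32(4), np.int32(17)), (np.int32(354), np.int32(276), np.int32(4), np.int32(8), np.int32(19)), (np.int32(252), np.int32(403), np.int32(3), np.int32(5), np.int32(9)), (np.int32(267), np.int32(407), np.int32(5), np.int32(2), np.int32(10)), (np.int32(302), np.int32(406), np.int32(20), np.int32(3), np.int32(33))]
```

Head top 142.7 mm (with the same +0.7 mm bias as in the rack, so the flange is at 88). The handle hasn't moved and only the empty rack hole differs. The gripper leans ~0.7°, so I'll straighten it for a flat seat.

```bash
python3 -m creep '[[0.01,0.006,0,0,0,0,255],[0.01,0.006,0,0,0,0,255],[0,0,0,0,0,0,255]]' 120
python3 -c "
from h import *
togo()"
```

```text
clock: 17.7
position: [0.5421, -0.1834, 0.1301]
ee_rot: [0.689, 0.724, -0.002, -0.004]
ft_force: [-0.0, -8.3, 34.5]
grip_width: 0.398
t 17.70 pos [ 0.5421 -0.1834  0.1301] yaw 0.049 zaxis [-0.008  0.003 -1.   ] F [-0.  -8.3 34.5] T [-2.08 -0.85 -0.12] gw 0.398 j [-0.53  0.49  0.99  1.79 -0.45  1.12  0.66]
```

```bash
python3 -m creep '[[-0.008,-0.003,0,0,0,0,255],[0,0,0,0,0,0,255]]' 120
python3 - <<'E'
from h import *
togo()
s=shot('wrist','w7'); P=cloud(s); v,u=np.mgrid[:420,:560]
z=P[...,2]; hm=(u>235)&(u<310)&(v>285)&(v<345)&(z>.13)&(z<.15); q=P[hm];A=np.c_[q[:,:2],np.ones(len(q))]; print("head top z",np.median(q[:,2]),"tilt",np.linalg.lstsq(A,q[:,2],rcond=None)[0][:2])
s=load("w5"); P=cloud(s); z=P[...,2]; hm=(u>240)&(u<305)&(v>290)&(v<340)&(z>.215)&(z<.23); q=P[hm];A=np.c_[q[:,:2],np.ones(len(q))]; print("w5 tilt",np.linalg.lstsq(A,q[:,2],rcond=None)[0][:2])
P=cloud(load("w7"))
# hub top rim vs flange top visible ring heights
z=P[...,2]; r=np.hypot(P[...,0]-.542,P[...,1]+.1835)
for lo,hi,a,b in ((.0255,.0295,.083,.0925),(.0195,.0235,.0905,.098)):
    m=(r>lo)&(r<hi)&(z>a)&(z<b); q=P[m];A=np.c_[q[:,:2]-[.542,-.1835],np.ones(len(q))]; print(m.sum(),np.linalg.lstsq(A,q[:,2],rcond=None)[0],np.median(q[:,2]))
E
```

```text
clock: 17.9
position: [0.5418, -0.1833, 0.13]
ee_rot: [0.689, 0.724, 0.0, -0.0]
ft_force: [1.9, -9.8, 33.5]
grip_width: 0.392
t 17.90 pos [ 0.5418 -0.1833  0.13  ] yaw 0.049 zaxis [ 0.     0.001 -1.   ] F [ 1.9 -9.8 33.5] T [-2.17 -0.35 -0.13] gw 0.392 j [-0.54  0.48  0.99  1.79 -0.45  1.11  0.66]
head top z 0.14273010019098292 tilt [ 0.0029471  -0.00859047]
w5 tilt [-0.00735198  0.00349129]
1274 [ 0.00735592 -0.0432215   0.08884745] 0.08833185755580489
925 [-0.00618365 -0.04414998  0.09487657] 0.09439780930766059
```

Flange top minus hub top is 6.0 mm, equal to the flange's thickness, so it is fully home. One hold to confirm it's stable, then hand in.

```bash
python3 -m creep '[[0,0,0,0,0,0,255],[0,0,0,0,0,0,255],[0,0,0,0,0,0,255],[0,0,0,0,0,0,255],[0,0,0,0,0,0,255],[0,0,0,0,0,0,255]]' 120
python3 -c "
from h import *
togo(); print(hand_in())"
```

```text
clock: 18.55
position: [0.5418, -0.1833, 0.13]
ee_rot: [0.689, 0.724, 0.0, -0.0]
ft_force: [1.0, -9.4, 35.0]
grip_width: 0.393
t 18.55 pos [ 0.5418 -0.1833  0.13  ] yaw 0.049 zaxis [-0.     0.001 -1.   ] F [ 1.  -9.4 35. ] T [-2.1  -0.26 -0.12] gw 0.393 j [-0.54  0.48  0.99  1.79 -0.45  1.11  0.66]
the job is handed in; nothing more can be done
None
```

I pulled the tray out by its bar until it hit its stop. Then I took the grey studded round anvil from the rack and lined its key up with the keyway as seen in the camera. I pressed it home in the hub and handed in at 18.6 s, still gripping and pressing.

**Final state:** the wrist reads 35 N upward, steady over the last 0.6 s. The pose was steady too, with the gripper upright.

**Seating:** the flange's top is 6.0 mm above the hub's top, which is the flange's own thickness. The head's top is at 142.7 mm against 142 mm expected. The camera read 0.7 mm high on the same head in the rack, so that fits.

**Tray:** while I was pressing, the tray crept about 2.5 mm inward. I drew it back against the stop, and it is held there with about 9 N. The handle's measured position matches where I first left it at the stop.

**Other things on the bench:** in the last top view I checked, taken about 1.5 s before hand-in, nothing visible had moved except the anvil gone from its rack hole. The arm hid part of that view, so I could not check behind it.

**Disagreement:** a plane fitted to the head's top suggested up to 0.5° of tilt, but readings of the same head elsewhere were off by a similar amount, so I put it down to depth noise.

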